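Hold the hood of a test chamber at its balance point

TASK

The clear hood of the bench test chamber has had its lid stay taken off, and I am about to screw the new one on. Grip the hood lightly by the black bar handle on its front (with no more than about 20 N, the handle is only bonded to the acrylic), swing it up smoothly to its balance point, where it wants to fall neither shut nor backwards, and finish the program while still gripping the handle and holding the hood steady there. Do not let it drop or tip over backwards, and leave the parts under the hood and the screwdriver and loose stay on the bench where they lie.

Things in the scene. Friction and masses are not known exactly. Their poses are not given: they have to be found in the camera images.
- chamber: Chamber, 200 (x) by 240 mm (y), chassis 50 mm high, aluminium front panel with sockets and lamps, fixed to the bench. Origin: centre of its underside, on the bench. x points from the front (handle side) to the hinge at the back, y along the hinge, z up. Its clear hood, with aluminium edges, is 75 mm high; closed, its top is 127 mm above the bench. Left of it stands a stack of instruments 0.31 m high.
- hinge_mid (a point): Middle of the hood's hinge axis, 105 mm behind the chamber's centre along its x axis, 50 mm above the bench. The hinge axis is level, along the chamber's y axis. Axes as the chamber's.
- handle_mid (a point): Middle of the handle: round black bar, 12 mm thick, 110 long, parallel to the hinge, 84 mm free between its end posts, 36 mm free gap to the hood's front wall. Closed: 246 mm in front of and 35 mm above the hinge axis (85 mm over the bench); at balance 59 in front, 241 above. Pinch it from above, fingers before and behind; it may turn between them. x axis: from the bar to the front wall.
- hood (a joint): Hinge angle of the hood, rad: 0 closed, grows as the front swings up and back; back stop at 1.83. Balance point at 1.19 (68 degrees): below it the hood falls shut, above it it falls back. Hood and handle weigh 0.56 to 0.88 kg; about 3 N at the handle lifts it from closed, almost none at balance; slight hinge friction, no spring.
- relay: Small white and black relay, 29 x 23 x 36 mm high, standing loose on the deck under the hood; origin at the centre of its underside. Must stay where it is.
- terminal_block: White terminal strip, 18 x 72 x 18 mm, lying loose on the deck under the hood; origin at the centre of its underside. Must stay where it is.
- screwdriver: Screwdriver, 180 mm long, dark handle 25 mm thick with a yellow cap, lying on the bench to the right of the chamber, behind the grey keypad tester; origin at the centre of its underside, length along its y axis. Must stay where it is.
- lid_stay: The new lid stay: a flat steel arm with a brass slide, 164 x 14 x 8 mm, lying on the bench in front of the chamber, to the left; origin at the centre of its underside, length along its x axis. Must stay where it is.

How it is judged:
On the way, in this order (a step that is already met when the one before it is completed fails the run):
1. the hood is being swung up, gripped by its handle (value of joint hood above 0.3 rad and contact force between the fingers and hood_c0 above 1 N), for 0.1 s.
2. the hood stands steady at its balance point, gripped by its handle (value of joint hood between 1.12 and 1.26 rad and velocity of joint hood between -0.1 and 0.1 rad/s and contact force between the fingers and hood_c0 above 1 N), for 0.5 s.
At the end, for the whole second after the job is handed in: The hood stands still within 0.07 rad (4 degrees) of its balance point at 1.19 rad (68 degrees), still gripped by its handle (over 1 N), and relay, terminal strip, screwdriver and lid stay are within 20 mm of where they were (all of step 2 and distance of each of relay, terminal_block, screwdriver, lid_stay from where it was at the start of the episode below 0.02 m); the arm keeps its last pose, push and grip.
It fails at once if the hood tipped over backwards, 0.2 rad (11 degrees) or more past its balance point (value of joint hood above 1.39 rad).
It fails at once if the hood fell or was flung (faster than 2.2 rad/s either way) (velocity of joint hood above 2.2 rad/s or velocity of joint hood below -2.2 rad/s).
It fails at once if the hood or its handle was gripped, pushed or pulled hard (over 50 N in all, the two fingers together) (contact force between the fingers and hood above 50 N).
It fails at once if a part under the hood or on the bench was moved by more than 20 mm (distance of any of relay, terminal_block, screwdriver, lid_stay from where it was at the start of the episode above 0.02 m).
It also fails if it takes over 42 s, if anything falls off the work surface, if the arm or the gripper's body presses on something with over 40 N, if the wrist force passes 120 N, or if a joint passes its speed limit or range.

ROBOT

A 7-joint arm with a two-finger parallel gripper is mounted at the origin on a cart in front of the work surface, level with it; the furniture and walls round the work are solid. World frame = base frame: x ahead of the robot, y to its left, z up, the work surface at z = 0. Lengths are in m, angles in rad, forces in N, time in s.
With the tool pointing down it reaches from about 0.35 to 0.9 m from the base axis. Payload 8.1 kg.
Tool frame: the origin (TCP) lies between the finger pads; the fingertips stand 11 mm ahead of it and the grasp point (between the pads) lies 8 mm behind it; z points along the fingers, y is the line along which they close (so a half turn about z gives the same grasp; the last joint's range is limited). The gripper opens to 92 mm and grips with 3 to 60 N. Pads are 19 mm wide; open, the fingers measure 130 mm over their backs; the gripper's body (75 mm by 190 mm) begins 47 mm behind the grasp point.
Start: joints at [-0.103, 0.434, 0.025, 1.573, -0.012, 1.134, -0.075], TCP at [0.625, -0, 0.238] pointing down, gripper open.
Joint ranges: [-2.62, 2.62], [-0.44, 2.09], [-1.27, 1.32], [0.08, 2.57], [-1.32, 4.46], [0.12, 2], [-2.74, 2.74]. Speed limits (rad/s): [2.22, 2.22, 3.01, 3.01, 3.14, 3.14, 3.14].

INTERFACE

Orientations are given as a rotation vector (axis times angle).
In Python, from cell import observe, get_image, camera_params, sign_off gives the robot as it stands.
- The arm moves only by the shell command python3 -m pendant 'ROWS' [FORCE]. ROWS is JSON, one flat list of numbers, 7 for each row, row after row: the shift along the tool's x, y, z in m, then the turn, a rotation vector about the tool's x, y, z in rad, then the finger opening in m, from 0 to 0.0918. In form: [dx, dy, dz, rx, ry, rz, jaw, dx, dy, dz, rx, ry, rz, jaw, ...]. A call has 1 to 10 rows; each row shifts and turns the commanded pose from where the row before left it, along the tool's axes as they then stand; what a row does not reach is not made up. A row lasts 1/8 s, in which the tool goes at most 62.5 mm and 10.7 degrees, less where a joint would pass 70% of its speed; a pose out of reach is approached as far as the arm can. A call is refused whole if a number of a shift passes 0.0625 or a number of a turn 0.188, either way. A call with a gripper value outside its range is refused whole. The fingers move at their own pace and stop on an object; FORCE is the grip in N (left out, the last holds). Time passes only in rows, so rows that do not move let the fingers close. It gives the time, the measured TCP pose, the force, the opening and the grip force at its end, in the units of the state.
- observe(): the state, without advancing time (a new reading comes with each control period).
- get_image(name): name is "scene" or "side" or "wrist"; returns the picture (480x640x3 uint8, red, green, blue); there is no depth.
- camera_params(name): a dict with "intrinsics" (3x3 intrinsics, pixels), "dist" ([k1, k2, p1, p2, k3] as OpenCV has them; the pictures are not rectified), "eye" and "rotation" of the camera in the world; the wrist camera has in their place "T_tool_cam" (4x4, takes a point from camera to tool coordinates, whose origin is the TCP and whose axes are the flange's). Camera axes: x right, y down, z forward; pixel columns grow to the right and rows downward; lengths in m; the calibration is good to about 2 mm. A picture is of the moment at which its call begins: read the wrist's pose just before it. camera_params takes no time and is no camera call.
- sign_off(): hands the job in; it is judged then, once.
The state is a dict: "clock": time; "joints": joint angles; "dq": joint speeds; "joint_efforts": joint torques, N m; "position": TCP position; "ee_rot": TCP orientation; "force": force on the tool from outside, world axes, zero at the start; "ft_torque": the same for the moment, N m; "width": opening from 0.0 (shut) to 1.0 (fully open); "gripper_force": force on a finger pad.
Only numpy, scipy, OpenCV 4.12 (cv2) and the standard library are available. Lean on these libraries where they do the work, as an engineer would, in place of code of your own. Each camera call takes 0.05 s, during which the arm holds its last target. There are 200 camera calls.

## Working session

There is one attempt and no reset: what is moved stays moved. The work goes in short steps, Python scripts to look and compute and a shell command to move; the robot and the scene stay as the last step left them, time stands still between calls to the robot, and variables do not carry over. Pictures are saved under pics/ and viewed, at most 10 in all, crops included, and the job is handed in when it is done.

```bash
mkdir -p pics; python3 - <<'E'
from cell import *
import cv2
for n in("scene","side"):
    cv2.imwrite(f"pics/{n}0.png",get_image(n)[:,:,::-1]); p=camera_params(n); print(n,p)
o=observe(); print(o)
E
```

```text
scene {'intrinsics': array([[603.5769479 ,   0.        , 322.15941292],
       [  0.        , 603.5769479 , 236.68088946],
       [  0.        ,   0.        ,   1.        ]]), 'dist': array([-0.12611371,  0.        ,  0.        ,  0.        ,  0.        ]), 'eye': array([0.20360124, 0.65668631, 0.82541757]), 'rotation': array([-0.63888334,  2.66341032, -1.1154685 ])}
side {'intrinsics': array([[581.88861396,   0.        , 316.30671276],
       [  0.        , 581.88861396, 249.92026699],
       [  0.        ,   0.        ,   1.        ]]), 'dist': array([-0.08163868,  0.        ,  0.        ,  0.        ,  0.        ]), 'eye': array([-0.02944337, -0.94902932,  0.61052679]), 'rotation': array([-1.95862673,  0.5585345 , -0.3867825 ])}
{'clock': 0.1, 'joints': array([-0.10256917,  0.43514743,  0.0249642 ,  1.5739947 , -0.01159407,
        1.13400568, -0.07507724]), 'dq': array([ 0.0013743 , -0.0030985 ,  0.00020122, -0.00200747, -0.00107769,
        0.00181606, -0.00067338]), 'joint_efforts': array([ 2.76666542e-03, -6.69124532e+01,  9.87763703e-01, -3.15145969e+01,
       -6.05509384e-02,  3.73947364e-02,  1.19628339e-04]), 'position': array([ 6.24559365e-01, -6.71484925e-05,  2.37031398e-01]), 'ee_rot': array([-2.22087747e+00, -2.22073017e+00,  1.70337911e-03]), 'force': array([ 0.63058559, -0.26680181,  0.65021966]), 'ft_torque': array([-0.03121704, -0.0070922 , -0.03120336]), 'gripper_force': 0.0, 'width': 1.0030958487413346}
```

View pics/scene0.png

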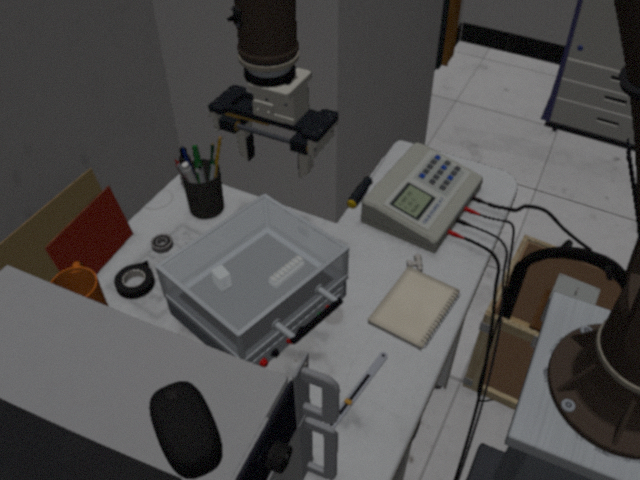

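View pics/side0.png

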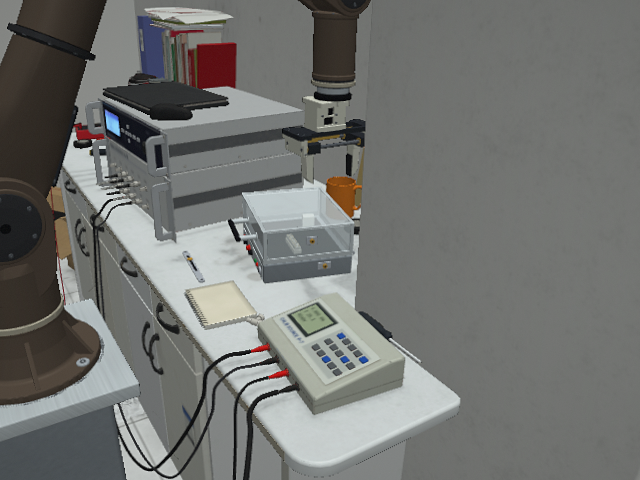

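The scene view shows the chamber at about (255,280), with the handle bar running from about (290,340) to (343,298). In the side view the bar is at about (235,230). I'll zoom in on both.

```bash
python3 - <<'E'
import cv2,numpy as np
a=cv2.imread("pics/scene0.png")[190:370,150:370]; b=cv2.imread("pics/side0.png")[180:290,220:365]
a=cv2.resize(a,None,fx=2.5,fy=2.5,interpolation=cv2.INTER_CUBIC)
a=cv2.resize(cv2.imread("pics/scene0.png")[270:370,250:360],(440,400),interpolation=cv2.INTER_CUBIC) # x4
c=cv2.resize(cv2.imread("pics/side0.png")[180:280,220:310],(360,400),interpolation=cv2.INTER_CUBIC) # x4
cv2.imwrite("pics/crop.png",np.clip(np.hstack([a,c])*1.3,0,255).astype(np.uint8))
E
```

```text
(no output)
```

View pics/crop.png

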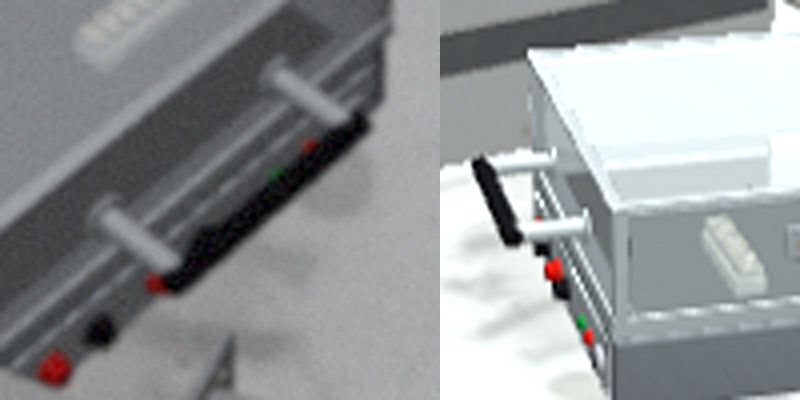

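Crop: the bar ends are at scene (293,341) and (340.5,300.5), and at side (230,221) and (238.5,240). I'll triangulate these and check them against the hood top corners.

```bash
cat > h.py <<'E'
from cell import *
import cv2,numpy as np
from scipy.spatial.transform import Rotation as R
def ray(n,px):
    p=camera_params(n); u=cv2.undistortPoints(np.array([[px]],float),p["intrinsics"],p["dist"])[0,0]
    M=R.from_rotvec(p["rotation"]).as_matrix(); d=M@np.r_[u,1]; return p["eye"],d/np.linalg.norm(d)
def onz(n,px,z):
    e,d=ray(n,px); return e+d*(z-e[2])/d[2]
def tri(a,b):
    (e,d),(f,g)=ray("scene",a),ray("side",b)
    s=np.linalg.lstsq(np.c_[d,-g],f-e,rcond=None)[0]; p,q=e+s[0]*d,f+s[1]*g
    return (p+q)/2,np.linalg.norm(p-q)
E
python3 - <<'E'
from h import *
np.set_printoptions(precision=4,suppress=True)
L=tri((293,341),(230,221));Rr=tri((340.5,300.5),(238.5,240)); print(L,Rr,np.linalg.norm(L[0]-Rr[0]))
for n,l,r in(("scene",(293,340),(340.5,300.5)),("side",(230,221),(238.5,240))):
    a,b=onz(n,l,.085),onz(n,r,.085); print(n,a,b,(a+b)/2,np.linalg.norm(a-b),np.degrees(np.arctan2(*(a-b)[1::-1]))+90)
    d=a-b; print("yaw hinge dir deg",np.degrees(np.arctan2(d[1],d[0]))-90)
for px in((242,192.5),(266.2,232.5),(351,224)): print("side top",onz("side",px,.127))
for px in((157,266),(265,197),(349,246),(238,334)): print("scene top",onz("scene",px,.127))
print(R.from_rotvec(observe()["ee_rot"]).as_matrix())
E
```

```text
(array([0.4874, 0.2039, 0.0846]), np.float64(0.0019908435980479726)) (array([0.4589, 0.1003, 0.0834]), np.float64(0.0024130068198675546)) 0.10748435084915132
scene [0.4871 0.203  0.085 ] [0.4571 0.1021 0.085 ] [0.4721 0.1526 0.085 ] 0.10527304975932299 163.43110444926643
yaw hinge dir deg -16.568895550733572
side [0.4883 0.2038 0.085 ] [0.459  0.0979 0.085 ] [0.4737 0.1509 0.085 ] 0.10987595474773186 164.4880609154753
yaw hinge dir deg -15.511939084524698
side top [0.5482 0.26   0.127 ]
side top [0.4854 0.0197 0.127 ]
side top [ 0.6643 -0.0297  0.127 ]
scene top [0.733  0.2028 0.127 ]
scene top [ 0.665  -0.0187  0.127 ]
scene top [0.4802 0.0245 0.127 ]
scene top [0.546  0.2555 0.127 ]
[[ 0.0001  1.     -0.0014]
 [ 1.     -0.0001 -0.0001]
 [-0.0001 -0.0014 -1.    ]]
```

```bash
python3 - <<'E'
from h import *
for px in((303,107),(172,123)): print("side stack",onz("side",px,.31))
for px in((288,372),(0,266)): print("scene stack",onz("scene",px,.31))
E
python3 -m pendant '[0,0,0,0,0,0.09,0.09, 0,0,0,0,0,0.09,0.09, 0,0,0,0,0,0.0905,0.09, 0.015,-0.027,0,0,0,0,0.03, 0.015,-0.027,0,0,0,0,0.03, 0.015,-0.027,0,0,0,0,0.03, 0.015,-0.027,0,0,0,0,0.03, 0.015,-0.027,0,0,0,0,0.03, 0.015,-0.027,0,0,0,0,0.03, 0.016,-0.0247,0,0,0,0,0.03]' 15
python3 - <<'E'
from h import *
o=observe();print(o["position"],o["force"],o["width"],R.from_rotvec(o["ee_rot"]).as_matrix())
cv2.imwrite("pics/w1.png",get_image("wrist")[:,:,::-1]);print(camera_params("wrist")["T_tool_cam"])
E
```

```text
side stack [0.73851331 0.29311718 0.31      ]
side stack [0.39301324 0.28001382 0.31      ]
scene stack [0.38648767 0.3773919  0.31      ]
scene stack [0.76817198 0.41149737 0.31      ]
clock: 1.35
position: [0.4723, 0.1526, 0.2375]
ee_rot: [-2.501, -1.902, 0.001]
force: [-0.3, -0.5, -0.0]
width: 0.33
gripper_force: 0.0
[0.47231619 0.15256431 0.23748854] [-0.33944014 -0.50633647 -0.02746462] 0.32986537688057654 [[ 2.67181193e-01  9.63646146e-01 -5.61743252e-04]
 [ 9.63646225e-01 -2.67181368e-01 -2.62734242e-04]
 [-4.03270170e-04 -4.71124116e-04 -9.99999808e-01]]
[[ 3.93661532e-04 -9.62172789e-01 -2.72439660e-01  7.33162100e-02]
 [ 9.99999905e-01  4.29850058e-04 -7.31484332e-05  7.21851042e-04]
 [ 1.87489636e-04 -2.72439605e-01  9.62172867e-01 -1.45817677e-01]
 [ 0.00000000e+00  0.00000000e+00  0.00000000e+00  1.00000000e+00]]
```

View pics/w1.png

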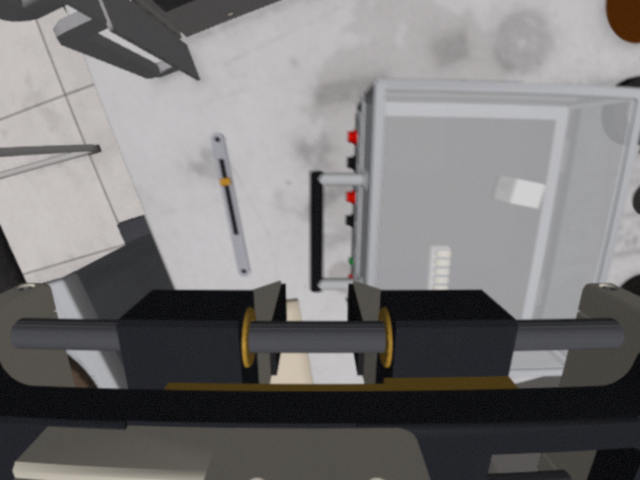

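Wrist view: the bar is upright at column ~317, from (317,172) to (317,290), and lies parallel to the pads. Next I'll get its position in tool axes.

```bash
python3 - <<'E'
from h import *
im=cv2.imread("pics/w1.png"); m=(im.max(2)<45).astype(np.uint8); m[:,:305]=0;m[:,330:]=0;m[:160]=0;m[283:]=0
ys,xs=np.nonzero(m); print(len(xs),ys.min(),ys.max()); f=np.polyfit(ys,xs,1); print(f)
p=camera_params("wrist");T=p["T_tool_cam"];print(p["intrinsics"])
o=observe()
for px in((np.polyval(f,172),172),(np.polyval(f,290),290)):
    u=cv2.undistortPoints(np.array([[px]],float),p["intrinsics"],p["dist"])[0,0]
    d=T[:3,:3]@np.r_[u,1]; e=T[:3,3]; z=o["position"][2]-.086
    q=e+d*(z-e[2])/d[2]; print(q, R.from_rotvec(o["ee_rot"]).apply(q)+o["position"])
E
```

```text
964 172 282
[2.7986141e-04 3.1589880e+02]
[[344.61001765   0.         316.63403218]
 [  0.         344.61001765 245.83685025]
 [  0.           0.           1.        ]]
[5.41540849e-02 9.15932177e-05 1.51448828e-01] [0.48379125 0.20845774 0.08603758]
[-5.35922681e-02  1.07066582e-04  1.51448828e-01] [0.45543268 0.10451034 0.08596331]
```

```bash
python3 -m pendant '[0,0,0,0,0,0,0.03, 0,0,0.03,0,0,0,0.03, 0,0,0.03,0,0,0,0.03, 0,0,0.03,0,0,0,0.03]'; python3 -m pendant '[0,0,0,0,0,0,0.03,0,0,0,0,0,0,0.03]'
```

```text
clock: 1.9
position: [0.4742, 0.151, 0.1468]
ee_rot: [2.502, 1.899, 0.0]
force: [0.1, -0.5, -0.6]
width: 0.328
gripper_force: 0.0
clock: 2.15
position: [0.4743, 0.1517, 0.1485]
ee_rot: [2.501, 1.9, 0.001]
force: [-0.3, 0.3, 0.3]
width: 0.325
gripper_force: 0.0
```

```bash
python3 -m pendant '[0,-0.001,0.015,0,0,0,0.03, 0,0,0.015,0,0,0,0.03, 0,0,0.015,0,0,0,0.03, 0,0,0.012,0,0,0,0.03, 0,0,0.01,0,0,0,0.03, 0,0,0,0,0,0,0.03]'
python3 - <<'E'
from h import *
a=get_image("wrist")[:,:,::-1];b=get_image("side")[:,:,::-1]
cv2.imwrite("pics/c2.png",np.hstack([cv2.resize(a[220:420,200:440],(400,333)),cv2.resize(b[150:290,200:368],(400,333))]))
E
```

```text
clock: 2.9
position: [0.472, 0.1521, 0.0799]
ee_rot: [-2.5, -1.901, 0.002]
force: [-0.0, 0.1, 0.5]
width: 0.329
gripper_force: 0.0
```

View pics/c2.png

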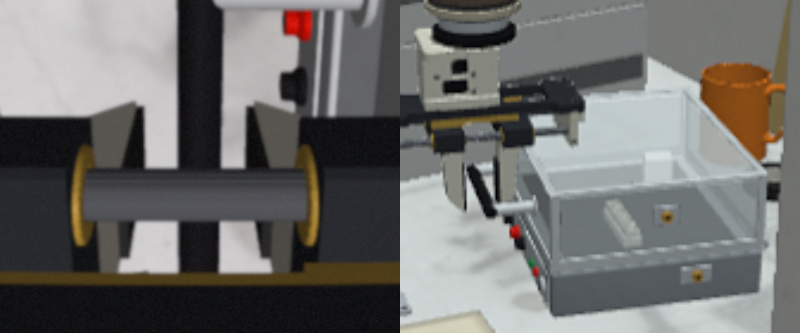

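The bar sits midway between the fingers, at (200,200) in the wrist half, and the tool is clear of the hood. I'll close the gripper at about 12 N.

```bash
python3 -m pendant '[0,0,0,0,0,0,0.016, 0,0,0,0,0,0,0.012, 0,0,0,0,0,0,0.008, 0,0,0,0,0,0,0.004, 0,0,0,0,0,0,0.004]' 12
python3 - <<'E'
# arc increments in (u, up) every 0.0425 rad from closed
import numpy as np
r=np.hypot(.246,.035); a0=np.arctan2(.035,.246)
t=np.linspace(0,1.19,31); u=-r*np.cos(a0+t); z=r*np.sin(a0+t)
print(np.round(np.c_[np.diff(u),-np.diff(z)]*1000,1).tolist())
E
```

```text
clock: 3.62
position: [0.4733, 0.1522, 0.0811]
ee_rot: [2.501, 1.901, 0.002]
force: [4.2, -1.5, 2.2]
width: 0.127
gripper_force: 12.0
[[1.6, -9.7], [2.0, -9.7], [2.3, -9.6], [2.7, -9.5], [3.1, -9.4], [3.5, -9.2], [3.8, -9.1], [4.2, -8.9], [4.5, -8.7], [4.9, -8.6], [5.2, -8.4], [5.5, -8.1], [5.9, -7.9], [6.2, -7.7], [6.5, -7.4], [6.8, -7.2], [7.0, -6.9], [7.3, -6.6], [7.6, -6.3], [7.8, -6.0], [8.0, -5.7], [8.3, -5.4], [8.5, -5.0], [8.7, -4.7], [8.8, -4.4], [9.0, -4.0], [9.2, -3.6], [9.3, -3.3], [9.4, -2.9], [9.5, -2.5]]
```

```bash
python3 -m pendant '[0,0.0006,-0.004,0,0,0,0.004, 0,0.001,-0.0057,0,0,0,0.004, 0,0.002,-0.0097,0,0,0,0.004, 0,0.0023,-0.0096,0,0,0,0.004, 0,0.0027,-0.0095,0,0,0,0.004, 0,0.0031,-0.0094,0,0,0,0.004, 0,0.0035,-0.0092,0,0,0,0.004, 0,0.0038,-0.0091,0,0,0,0.004, 0,0.0042,-0.0089,0,0,0,0.004]' 12
```

```text
clock: 4.75
position: [0.4948, 0.1461, 0.1559]
ee_rot: [-2.5, -1.902, 0.001]
force: [4.4, 0.3, -5.7]
width: 0.13
gripper_force: 12.0
```

```bash
python3 -m pendant '[0,0.0045,-0.0087,0,0,0,0.004, 0,0.0049,-0.0086,0,0,0,0.004, 0,0.0052,-0.0084,0,0,0,0.004, 0,0.0055,-0.0081,0,0,0,0.004, 0,0.0059,-0.0079,0,0,0,0.004, 0,0.0062,-0.0077,0,0,0,0.004, 0,0.0065,-0.0074,0,0,0,0.004, 0,0.0068,-0.0072,0,0,0,0.004]' 12
python3 - <<'E'
from h import *
b=get_image("side")[:,:,::-1]
cv2.imwrite("pics/s3.png",cv2.resize(b[100:300,180:400],(660,600)))
E
```

```text
clock: 5.75
position: [0.5367, 0.1343, 0.2204]
ee_rot: [-2.498, -1.901, 0.005]
force: [-11.1, 1.4, 5.9]
width: 0.126
gripper_force: 12.0
```

View pics/s3.png

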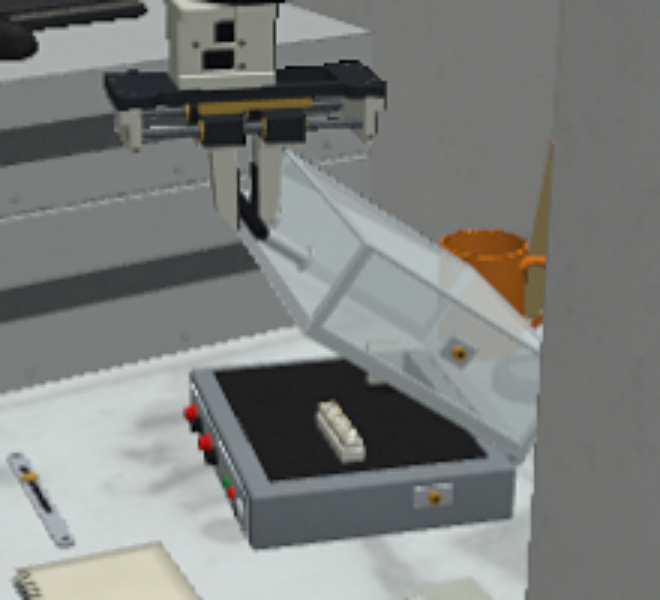

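The hood is swinging up cleanly. There's an outward radial push of about 12 N, so I'll ease the path out a little and read the force again.

```bash
python3 -m pendant '[0,-0.001,-0.0005,0,0,0,0.004, 0,-0.001,-0.0005,0,0,0,0.004, 0,0,0,0,0,0,0.004,0,0,0,0,0,0,0.004]' 12
```

```text
clock: 6.3
position: [0.5368, 0.1343, 0.2208]
ee_rot: [2.501, 1.901, -0.0]
force: [-0.5, 1.1, -2.0]
width: 0.125
gripper_force: 12.0
```

```bash
python3 -m pendant '[0,0.0035,-0.0035,0,0,0,0.004, 0,0.0035,-0.0034,0,0,0,0.004, 0,0.0071,-0.0066,0,0,0,0.004, 0,0.0074,-0.0063,0,0,0,0.004, 0,0.0076,-0.006,0,0,0,0.004, 0,0.004,-0.003,0,0,0,0.004]' 12
```

```text
clock: 7.05
position: [0.569, 0.1253, 0.251]
ee_rot: [-2.501, -1.901, -0.0]
force: [-7.5, -1.1, 5.1]
width: 0.123
gripper_force: 12.0
```

```bash
python3 -m pendant '[0,-0.001,-0.0007,0,0,0,0.004, 0,0.0033,-0.0032,0,0,0,0.004, 0,0.0072,-0.0058,0,0,0,0.004, 0,0.0076,-0.0056,0,0,0,0.004, 0,0.0078,-0.0052,0,0,0,0.004, 0,0.004,-0.0025,0,0,0,0.004, 0,0,0,0,0,0,0.004]' 12
```

```text
clock: 7.92
position: [0.5979, 0.117, 0.2713]
ee_rot: [2.501, 1.9, -0.0]
force: [7.7, -0.5, -16.9]
width: 0.125
gripper_force: 12.0
```

```bash
python3 -m pendant '[0,0.0005,0.001,0,0,0,0.004, 0,0.0005,0.001,0,0,0,0.004, 0,0,0,0,0,0,0.004, 0,0,0,0,0,0,0.004]' 12
```

```text
clock: 8.43
position: [0.5974, 0.1171, 0.2708]
ee_rot: [2.501, 1.901, -0.0]
force: [-1.2, -4.4, -3.9]
width: 0.124
gripper_force: 12.0
```

```bash
python3 -m pendant '[0,0.004,-0.002,0,0,0,0.004, 0,0.004,-0.002,0,0,0,0.004, 0,0.0081,-0.0038,0,0,0,0.004, 0,0.0082,-0.0035,0,0,0,0.004, 0,0.0042,-0.0017,0,0,0,0.004, 0,0,0,0,0,0,0.004, 0,0,0,0,0,0,0.004]' 12
```

```text
clock: 9.3
position: [0.6251, 0.1097, 0.2842]
ee_rot: [2.501, 1.901, 0.0]
force: [-1.9, -5.6, 1.1]
width: 0.128
gripper_force: 12.0
```

```bash
python3 -m pendant '[0,0.0041,-0.0015,0,0,0,0.004, 0,0.0085,-0.0029,0,0,0,0.004, 0,0.0085,-0.0026,0,0,0,0.004, 0,0.0050,-0.0014,0,0,0,0.004, 0,0.0025,-0.0007,0,0,0,0.004, 0,0.0012,-0.0003,0,0,0,0.004, 0,0,0,0,0,0,0.004, 0,0,0,0,0,0,0.004]' 12
python3 - <<'E'
from h import *
b=get_image("side")[:,:,::-1];a=get_image("scene")[:,:,::-1]
cv2.imwrite("pics/side4.png",b);cv2.imwrite("pics/scene4.png",a)
cv2.imwrite("pics/e4.png",np.hstack([cv2.resize(a[100:370,150:390],(400,450)),cv2.resize(b[70:295,200:400],(400,450))]))
E
```

```text
clock: 10.3
position: [0.6537, 0.1019, 0.2934]
ee_rot: [2.501, 1.901, 0.001]
force: [-2.2, -3.8, 1.9]
width: 0.124
gripper_force: 12.0
```

View pics/e4.png

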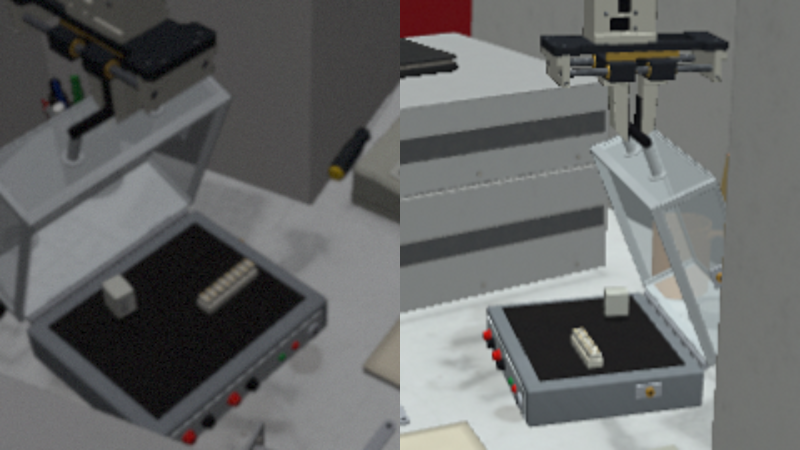

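The hood stands raised with the bar still between the fingers, and nothing under it has moved. I'll check the angle independently from the near rim, which runs from about (356,250) to (327.5,172) in the side image.

```bash
python3 - <<'E'
from h import *
v=np.array([.2672,.9636,0]);u=np.array([.9636,-.2672,0]);H=np.array([.710,.0862,.05])
P=[]
for px in((355,250),(327.5,172.5)):
    e,d=ray("side",px); t=(v@H-.12-v@e)/(v@d); p=e+d*t; P.append([u@(p-H),p[2]-.05])
P=np.array(P);print(P,np.arctan2(P[1,1]-P[0,1],-(P[1,0]-P[0,0])), np.linalg.norm(P[1]-P[0]))
L=tri((150+72*.6,100+132*.6),(200+235/2,70+122/2));print("bar left end approx",L)
o=observe();print(o["position"],o["clock"],o["dq"].round(3))
E
python3 -m pendant '[0,0,0,0,0,0,0.004, 0,0,0,0,0,0,0.004, 0,0,0,0,0,0,0.004, 0,0,0,0,0,0,0.004, 0,0,0,0,0,0,0.004]' 12
```

```text
[[ 0.00129761  0.01181007]
 [-0.06887469  0.19486475]] 1.2047334701210244 0.19604378944157594
bar left end approx (array([0.68015142, 0.14153807, 0.2847834 ]), np.float64(0.011225494981645961))
[0.65366627 0.10194686 0.29339856] 10.4 [ 0.     0.001  0.001  0.004 -0.     0.    -0.   ]
clock: 11.02
position: [0.6537, 0.1019, 0.2934]
ee_rot: [2.501, 1.901, 0.001]
force: [-2.3, -4.6, 2.6]
width: 0.123
gripper_force: 12.0
```

The rim gives about 1.20 rad and the tool position about 1.19, so both agree with balance. The arm is steady, the grip is 12 N, and more than 0.5 s has passed.

```bash
python3 -c "from cell import *; print(sign_off())"
```

```text
the job is handed in; nothing more can be done
None
```

The hood is up at its balance point (measured at about 1.19–1.20 rad), held steady by the handle with a 12 N grip. The relay and terminal strip look undisturbed, the arm never went near the screwdriver or lid stay, and the job is handed in with no verdict returned.

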